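# Tighten the printing press until its ratchet knob slips

## Robot

A 6-joint arm with a two-finger parallel gripper is mounted at the origin on a cart in front of the work surface, level with it; the furniture and walls round the work are solid. World frame = base frame: x ahead of the robot, y to its left, z up, the work surface at z = 0. Lengths are in m, angles in rad, forces in N, time in s.
With the tool pointing down it reaches from about 0.35 to 0.975 m from the base axis. Payload 4.9 kg.
Tool frame: the origin (TCP) lies midway between the tips of the shut fingers; the grasp point (between the pads) lies ctrl.grip_depth behind it (ctrl.grip_depth is the distance from the TCP to the grasp point, in m); y points along the fingers, z is the direction in which the jaws open and shut, and the axes are right-handed (so a half turn about y gives the same grasp; the last joint's range is limited). The gripper opens to 85 mm and grips with 20 to 120 N. Pads are 22 mm wide; open, the fingers measure 114 mm over their backs; the gripper's body (76 mm by 85 mm) begins 54 mm behind the grasp point. The pads swing forward as they close: fully open they stand 13 mm farther back than shut.
Start: joints at [-1.429, 0.053, 1.613, -0, 1.476, -0.119], TCP at [0.161, -0.604, 0.231] pointing down, gripper open.
Joint ranges: [-3.01, 3.01], [-1.01, 2.22], [0.06, 2.58], [-1.02, 4.17], [0.09, 2.62], [-3.14, 3.14]. Speed limits (rad/s): [2.57, 2.57, 3.14, 3.14, 3.14, 3.14].

## Interface

Orientations are given as a rotation vector (axis times angle).
In Python, from station import ctrl gives the robot as it stands.
- The arm moves only by the tool jog_arm, never from a script. Its argument "moves" is a list of rows, each a list of 6 numbers: the shift along the tool's x, y, z in mm, then the turn, a rotation vector about the tool's x, y, z in rad. In form: [[x, y, z, wx, wy, wz], ...]. A call has 1 to 12 rows; each row shifts and turns the commanded pose from where the row before left it, along the tool's axes as they then stand; what a row does not reach is not made up. A row lasts 1/10 s, in which the tool goes at most 50 mm and 8.59 degrees, less where a joint would pass 70% of its speed; a pose out of reach is approached as far as the arm can. A call is refused whole if a number of a shift passes 50 or a number of a turn 0.15, either way. A call with a gripper value outside its range is refused whole. "grip" is the finger opening in mm, from 0 to 85.4, set as the call begins (left out, the last holds). The fingers move at their own pace and stop on an object; "grip_force" is the grip in N (left out, the last holds). Time passes only in rows, so rows that do not move let the fingers close. It gives the time, the measured TCP pose, the force and the opening at its end, in the units of the state.
- ctrl.get_obs(): the state, without advancing time (a new reading comes with each control period).
- ctrl.get_image(name): name is "scene" or "top" or "wrist"; returns the picture (384x512x3 uint8, red, green, blue); there is no depth.
- ctrl.camera_params(name): a dict with "fx", "fy", "cx", "cy" (pixels), "D" ([k1, k2, p1, p2, k3] as OpenCV has them; the pictures are not rectified), "pose" (4x4, takes a point from camera to world coordinates); the wrist camera has in their place "T_tool_cam" (4x4, takes a point from camera to tool coordinates, whose origin is the TCP and whose axes are the tool frame's). Camera axes: x right, y up, looking along -z (the intrinsics and any distortion apply to the point x, -y, -z); pixel columns grow to the right and rows downward; lengths in m; the calibration is good to about 2 mm. A picture is of the moment at which its call begins: read the wrist's pose just before it. camera_params takes no time and is no camera call.
- ctrl.finish_job(): hands the job in, once; it reports no verdict.
The state is a dict: "t": time; "q": joint angles; "dq": joint speeds; "effort": joint torques, N m; "tool_pos": TCP position; "tool_rot": TCP orientation; "contact_force": force on the tool from outside, world axes, zero at the start; "wrist_torque": the same for the moment, N m; "opening": finger opening in m.
Only numpy, scipy, OpenCV 4.12 (cv2) and the standard library are available. Lean on these libraries where they do the work, as an engineer would, in place of code of your own. Each camera call takes 0.05 s, during which the arm holds its last target. There are 200 camera calls.

## Task

The small contact-printing press with the red knob has a print lying loose under its glass. Take the red ratchet knob and turn it clockwise (seen from above) until the screw is tight, and on until the knob has slipped through at least two clicks (15 degrees each), then let go, leaving the screw tight. Do not turn the grey knob of the empty press.

Things in the scene. Friction and masses are not known exactly. Their poses are not given: they have to be found in the camera images.
- red_knob_grip (a point): Grip point of the red knob, on its vertical axis, 110 mm above the bench. The knob: round skirt 46 mm across, on it an upright bar 44 mm long (x), 14 mm thick (y), 42 mm high. The point lies 15 mm below the bar's top, 25 mm above the skirt. Below is a steel collar 56 mm across, ticked every 15 degrees. Tightening is clockwise from above (yaw falls); the knob stays at its height.
- red_press: The press with the red knob, fixed to the bench: aluminium base 120 (x) x 130 (y) x 12 mm, grey bridge along y, its top 66 mm up, a square pad over clear glass on white paper. Origin: under the centre of the base, on the knob's axis; z up.
- screw (a joint): Angle of the press screw and its collar, rad; grows as it is tightened (clockwise from above). It starts loose, somewhere from 0 to 0.35, and is tight at 0.60, where it stops hard. It turns easily (0.05 N m) and stays where it is left.
- red_knob (a joint): Slip of the red knob on the screw, rad; 0 at the start, grows clockwise. The ratchet clutch carries the screw along until it is tight, then slips at 0.1 to 0.18 N m with a click every 0.262 rad; two clicks are 0.52. So the knob must turn 0.77 to 1.12 rad in all, in one grasp; farther does no harm. Turned back, it loosens the screw.
- grey_knob (a joint): Angle of the grey knob of the other, empty press (same size and shape, no glass or paper), rad; 0 at the start; it turns easily and is to be left alone.

How it is judged:
By the outcome, as a careful person would: the job done as asked, in the order asked, and still so for the second after the job is handed in, with the robot touching nothing.
It also fails if it takes over 32 s, if anything falls off the work surface, if the arm or the gripper's body presses on something with over 40 N, if the wrist force passes 120 N, or if a joint passes its speed limit or range.

## Working session

There is one attempt and no reset: what is moved stays moved. The work goes in short steps, Python scripts to look and compute and a tool call to move; the robot and the scene stay as the last step left them, time stands still between calls to the robot, and variables do not carry over. Pictures are saved under pics/ and viewed, about 8 in all and at most 12, crops included, and the job is handed in when it is done.

Besides the shell and the picture viewer there is one more tool, called after "Request:" in YAML: its name, and indented under it one key for each argument. jog_arm: Moves the arm, as the interface text tells. Its arguments: {"type":"object","properties":{"moves":{"type":"array","items":{"type":"array","items":{"type":"number"}}},"grip":{"type":"number"},"grip_force":{"type":"number"}},"required":["moves"]}

```bash
mkdir -p pics
cat > h.py <<'E'
import numpy as np, cv2
from station import ctrl
from scipy.spatial.transform import Rotation as R
def cam(name,obs=None):
    p=ctrl.camera_params(name)
    if name=='wrist':
        T=np.eye(4);T[:3,:3]=R.from_rotvec(obs['tool_rot']).as_matrix();T[:3,3]=obs['tool_pos'];P=T@np.array(p['T_tool_cam'])
    else:P=np.array(p['pose'])
    return np.array([[p['fx'],0,p['cx']],[0,p['fy'],p['cy']],[0,0,1.]]),np.array(p['D'],float),P
def onplane(c,px,z):
    K,D,P=c
    n=cv2.undistortPoints(np.array(px,float).reshape(-1,1,2),K,D).reshape(-1,2)
    d=np.c_[n[:,0],-n[:,1],-np.ones(len(n))]@P[:3,:3].T
    return P[:3,3]+d*((z-P[2,3])/d[:,2])[:,None]
E
python3 - <<'E'
from h import *
o=ctrl.get_obs();print(o, ctrl.grip_depth)
ims=[ctrl.get_image(n) for n in('top','scene','wrist')]
for n,i in zip(('top','scene','wrist'),ims):cv2.imwrite(f'pics/{n}0.png',i[:,:,::-1])
im=ims[0];h=cv2.cvtColor(im,cv2.COLOR_RGB2HSV)
m=(((h[...,0]<8)|(h[...,0]>172))&(h[...,1]>130)&(h[...,2]>60)).astype('uint8')
n,l,s,c=cv2.connectedComponentsWithStats(m)
for k in range(1,n):
    if s[k,4]>30: print(s[k],c[k],onplane(cam('top'),c[k],.11))
print(R.from_rotvec(o['tool_rot']).as_matrix().round(3)); print(cam('wrist',o)[2].round(3))
E
```

```text
{'t': 0.0, 'q': array([-1.42899564e+00,  5.33495129e-02,  1.61432905e+00,  3.81423154e-05,
        1.47598624e+00, -1.19008307e-01]), 'dq': array([ 9.78202412e-04, -7.68385416e-05, -8.94105901e-04,  4.91952017e-04,
        2.43709381e-03,  8.82191308e-04]), 'effort': array([-1.56452861e-03, -3.93686736e+01, -3.70175028e+01, -2.31378044e-04,
        6.97138516e-03,  3.71541038e-07]), 'tool_pos': array([ 0.16107954, -0.60323091,  0.23004663]), 'tool_rot': array([-0.27306981,  2.08445865, -2.08010628]), 'contact_force': array([-0.26409617,  0.53177969,  0.05714451]), 'wrist_torque': array([ 0.00287477, -0.05730888,  0.00790792]), 'opening': 0.08527699014694451} 0.0187
[277 114  18   9  69] [286.82608696 117.52173913] [[0.66191004 0.15491423 0.11      ]]
[  8 163  26  24 492] [ 20.11788618 174.66056911] [[0.54214868 0.6546902  0.11      ]]
[165 195  24  25 384] [176.21354167 208.328125  ] [[0.48594344 0.35383797 0.11      ]]
[ 60 312  51  72 655] [ 87.42290076 351.39847328] [[0.22684946 0.50092024 0.11      ]]
[360 367  57  17 288] [400.48958333 378.97569444] [[ 0.19491018 -0.05112869  0.11      ]]
[326 375  33   9  87] [335.04597701 381.24137931] [[0.18985199 0.06375219 0.11      ]]
[[-0.966 -0.     0.258]
 [-0.258  0.002 -0.966]
 [-0.    -1.    -0.002]]
[[ 0.259  0.931  0.258  0.226]
 [-0.966  0.251  0.066 -0.585]
 [-0.004 -0.266  0.964  0.373]
 [ 0.     0.     0.     1.   ]]
```

View pics/top0.png

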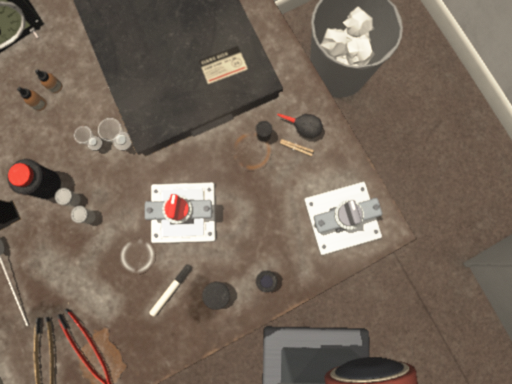

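View pics/scene0.png

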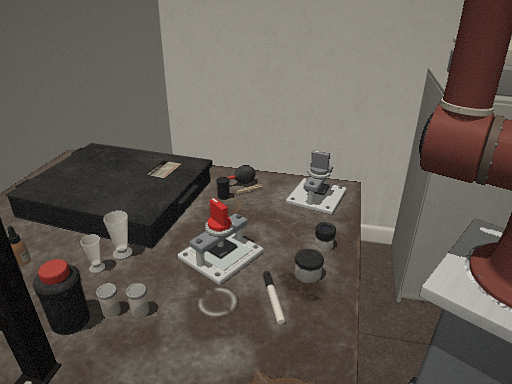

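The top view shows the red press at about pixel (178,208), roughly world (0.49, 0.35). The grey press is at about (348,215). The scene view agrees, and the way above them looks clear. I'll swing around the base in an arc at about 0.25 m height.

Request:
jog_arm:
  moves:
    - [-25,-5,0,0,-0.04,0]
    - [-50,-5,0,0,-0.08,0]
    - [-50,-5,0,0,-0.08,0]
    - [-50,-5,0,0,-0.08,0]
    - [-50,0,0,0,-0.08,0]
    - [-50,0,0,0,-0.08,0]
    - [-50,0,0,0,-0.08,0]
    - [-50,0,0,0,-0.08,0]
    - [-50,0,0,0,-0.08,0]
    - [-50,0,0,0,-0.08,0]
    - [-50,0,0,0,-0.08,0]
    - [-50,0,0,0,-0.08,0]

```text
t: 1.35
tool_pos: [0.5925, -0.2524, 0.2507]
tool_rot: [-1.001, 1.489, -1.488]
contact_force: [0.5, 0.5, 0.8]
opening: 0.0854
```

Request:
jog_arm:
  moves:
    - [-50,0,0,0,-0.12,0]
    - [-50,0,0,0,-0.12,0]
    - [-50,0,0,0,-0.12,0]
    - [-50,0,0,0,-0.08,0]
    - [-50,0,0,0,-0.08,0]
    - [-50,0,0,0,-0.08,0]
    - [-50,0,0,0,-0.08,0]
    - [-50,0,0,0,-0.08,0]
    - [-30,0,0,0,-0.08,0]
    - [0,0,0,0,-0.08,0]
    - [0,0,0,0,-0.08,0]
    - [0,0,0,0,0,0]

```text
t: 2.55
tool_pos: [0.5881, 0.1643, 0.2508]
tool_rot: [-1.438, 0.749, -0.748]
contact_force: [-0.9, 0.4, 0.3]
opening: 0.0856
```

```bash
cat > look.py <<'E'
from h import *
import sys
o=ctrl.get_obs();im=ctrl.get_image('wrist');cv2.imwrite(f'pics/{sys.argv[1]}.png',im[:,:,::-1])
M=R.from_rotvec(o['tool_rot']).as_matrix()
print('t',o['t'],'q',o['q'].round(3),'pos',o['tool_pos'].round(4),'zyaw',np.arctan2(M[1,2],M[0,2]).round(3),'down',M[:,1].round(3))
h=cv2.cvtColor(im,cv2.COLOR_RGB2HSV)
m=(((h[...,0]<8)|(h[...,0]>172))&(h[...,1]>130)&(h[...,2]>60)).astype('uint8')
n,l,s,c=cv2.connectedComponentsWithStats(m);C=cam('wrist',o)
for k in range(1,n):
    if s[k,4]>150: print(s[k],c[k].round(1),onplane(C,c[k],.11)[0].round(4))
E
python3 look.py w1
```

```text
t 2.55 q [ 0.151  0.008  1.626 -0.     1.508 -0.46 ] pos [0.5881 0.1643 0.2508] zyaw 0.611 down [-0.001 -0.    -1.   ]
[300 212  27  19 151] [312.1 221.5] [0.6563 0.166  0.11  ]
```

View pics/w1.png

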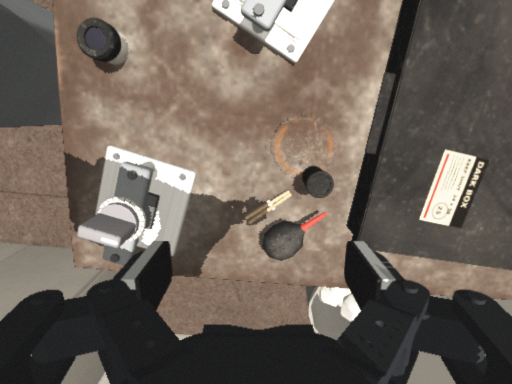

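The red press is at the top of the wrist view, around (275,20), and the grey press is at (125,215). I'll continue toward the red one and yaw to face the bar.

Request:
jog_arm:
  moves:
    - [-45,0,6,0,0,0]
    - [-45,0,7,0,0,0]
    - [-45,0,7,0,0,0]
    - [-35,0,7,0,-0.1,0]
    - [0,0,0,0,-0.13,0]
    - [0,0,0,0,-0.13,0]
    - [0,0,0,0,-0.13,0]
    - [0,0,0,0,-0.13,0]
    - [0,0,0,0,-0.13,0]
    - [0,0,0,0,-0.1,0]
    - [0,0,0,0,0,0]
    - [0,0,0,0,0,0]

```text
t: 3.8
tool_pos: [0.5133, 0.3184, 0.251]
tool_rot: [-1.569, 0.09, -0.089]
contact_force: [-0.6, 0.4, 0.9]
opening: 0.0855
```

```bash
python3 look.py w2
```

```text
t 3.8 q [ 0.432 -0.007  1.641  0.     1.508 -1.024] pos [0.5133 0.3184 0.251 ] zyaw 1.457 down [-0. -0. -1.]
[ 271  131   43   50 1443] [292.2 152.6] [0.485  0.3563 0.11  ]
```

View pics/w2.png

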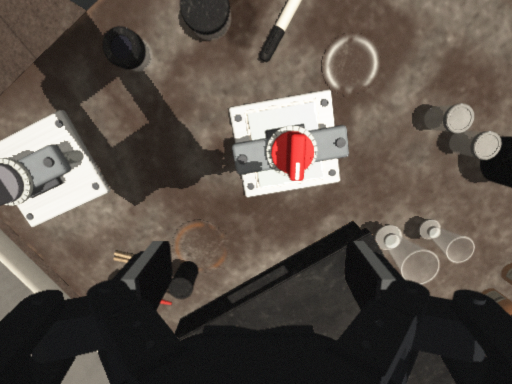

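The red knob is at (293,152). Its bar runs from about (292,132) to (297,180), foreshortened. I'll take a zoomed crop to fix the axis and the bar yaw.

Run:
```python
import cv2
i=cv2.imread('pics/w2.png')[110:200,240:350];cv2.imwrite('pics/w2c.png',cv2.resize(i,None,fx=6,fy=6,interpolation=cv2.INTER_CUBIC))
```

```text
(no output)
```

View pics/w2c.png

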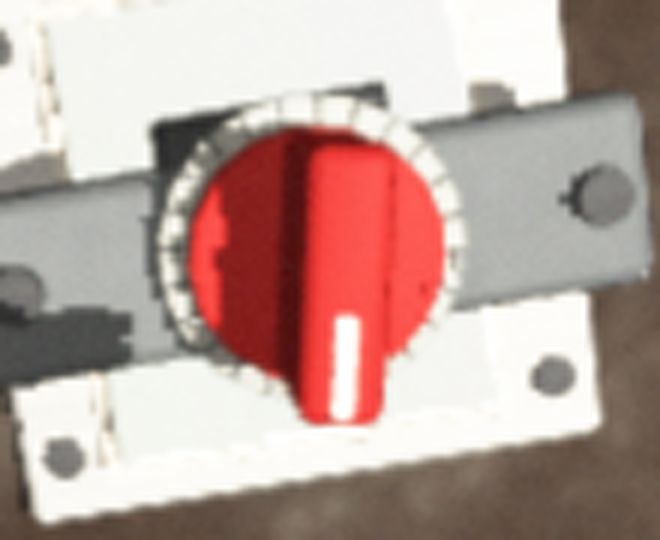

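Run:
```python
from h import *
o=ctrl.get_obs();C=cam('wrist',o)
f=lambda x,y,z:onplane(C,[240+x/6,110+y/6],z)[0].round(4)
print('skirt',f(317,255,.085),'r',f(188,255,.085),f(445,255,.085))
a,b=f(350,146,.125),f(340,425,.125);print('bar',a,b,(a+b)/2,np.linalg.norm(a-b))
a2,b2=f(300,423,.125),f(310,165,.125);a3,b3=f(383,415,.125),f(392,165,.125)
for u,v in((a,b),(b2,a2),(b3,a3)):d=v-u;print('bar yaw',np.arctan2(d[1],d[0]))
u,v=f(0,195,.066),f(420,128,.066);d=u-v;print('bridge yaw',np.arctan2(d[1],d[0]))
```

```text
skirt [0.4883 0.3598 0.085 ] r [0.4858 0.3372 0.085 ] [0.4908 0.3822 0.085 ]
bar [0.4671 0.3618 0.125 ] [0.5099 0.3569 0.125 ] [0.4885  0.35935 0.125  ] 0.0430795775281049
bar yaw -0.1139896876893675
bar yaw -0.12032275833566725
bar yaw -0.10636785657376857
bridge yaw -1.5273454314033656
```

The axis is at about (0.488, 0.359) and the bar yaw is about -0.115, so the jaws (z yaw 1.457) are already square to it. I'll move over and descend.

Request:
jog_arm:
  moves:
    - [-15,0,19,0,0,0]
    - [-15,0,18.5,0,0,0]
    - [0,25,0,0,0,0]
    - [0,30,0,0,0,0]
    - [0,30,0,0,0,0]
    - [0,25,0,0,0,0]
    - [0,20,0,0,0,0]
    - [0,15,0,0,0,0]
    - [0,14,0,0,0,0]
    - [0,0,0,0,0,0]
    - [0,0,0,0,0,0]

```text
t: 4.95
tool_pos: [0.4878, 0.3594, 0.0927]
tool_rot: [-1.569, 0.087, -0.088]
contact_force: [0.1, 0.4, 1.0]
opening: 0.0854
```

```bash
python3 look.py w3
```

```text
t 4.95 q [ 0.512  0.131  1.771 -0.     1.239 -0.947] pos [0.4878 0.3594 0.0927] zyaw 1.46 down [ 0.  0. -1.]
[ 216  200   81  122 6039] [255.6 249.2] [0.4812 0.36   0.11  ]
```

View pics/w3.png

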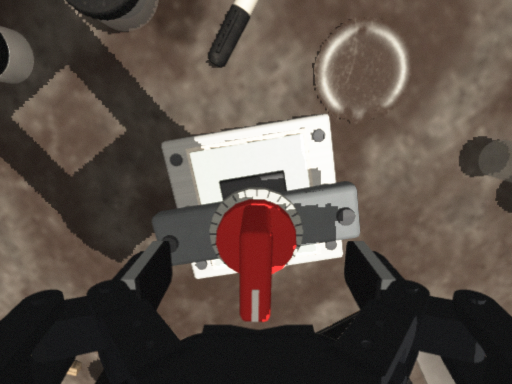

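The bar is upright at column 256, midway between the jaws (about 160 and 355), so I'll close.

Request:
jog_arm:
  moves:
    - [0,0,0,0,0,0]
    - [0,0,0,0,0,0]
    - [0,0,0,0,0,0]
    - [0,0,0,0,0,0]
    - [0,0,0,0,0,0]
    - [0,0,0,0,0,0]
    - [0,0,0,0,0,0]
    - [0,0,0,0,0,0]
  grip: 0
  grip_force: 60

```text
t: 5.8
tool_pos: [0.4875, 0.3586, 0.0926]
tool_rot: [-1.571, 0.087, -0.087]
contact_force: [-2.1, -4.8, 5.1]
opening: 0.0134
```

Gripped. Now turning clockwise (+wy).

Request:
jog_arm:
  moves:
    - [0,0,0,0,0.06,0]
    - [0,0,0,0,0.06,0]
    - [0,0,0,0,0.06,0]
    - [0,0,0,0,0.06,0]
    - [0,0,0,0,0.06,0]
    - [0,0,0,0,0.06,0]
    - [0,0,0,0,0.06,0]
    - [0,0,0,0,0.06,0]
    - [0,0,0,0,0.06,0]
    - [0,0,0,0,0.06,0]
    - [0,0,0,0,0.06,0]
    - [0,0,0,0,0.06,0]

```text
t: 7.0
tool_pos: [0.4879, 0.359, 0.0926]
tool_rot: [-1.471, 0.65, -0.651]
contact_force: [-0.1, -3.1, 3.6]
opening: 0.0132
```

Run:
```python
from h import *
o=ctrl.get_obs();M=R.from_rotvec(o['tool_rot']).as_matrix();print(o['q'].round(3),o['wrist_torque'],o['contact_force'],np.arctan2(M[1,2],M[0,2]))
```

```text
[ 5.120e-01  1.300e-01  1.771e+00 -1.000e-03  1.239e+00 -2.260e-01] [-0.47723292  0.07419561  0.19595636] [-0.14212487 -3.06524061  3.61442458] 0.7379112956033312
```

Request:
jog_arm:
  moves:
    - [0,0,0,0,0.06,0]
    - [0,0,0,0,0.06,0]
    - [0,0,0,0,0.06,0]
    - [0,0,0,0,0.06,0]
    - [0,0,0,0,0.06,0]
    - [0,0,0,0,0.06,0]
    - [0,0,0,0,0.06,0]
    - [0,0,0,0,0.06,0]
    - [0,0,0,0,0.06,0]
    - [0,0,0,0,0.06,0]
    - [0,0,0,0,0.06,0]
    - [0,0,0,0,0,0]

```text
t: 8.2
tool_pos: [0.4883, 0.3592, 0.0926]
tool_rot: [-1.245, 1.149, -1.151]
contact_force: [1.8, -3.6, 3.4]
opening: 0.0129
```

```bash
python3 look.py w4
python3 - <<'E'
from h import *
o=ctrl.get_obs();print(o['wrist_torque'],o['contact_force'])
E
```

```text
t 8.2 q [ 5.120e-01  1.300e-01  1.771e+00 -1.000e-03  1.238e+00  4.320e-01] pos [0.4883 0.3592 0.0926] zyaw 0.08 down [ 0.002  0.    -1.   ]
[ 218  201   80  122 4581] [257.9 249.4] [0.4879 0.3666 0.11  ]
[-0.51795502 -0.46435167 -0.08120975] [ 2.47223389 -2.72328444  1.67284941]
```

View pics/w4.png

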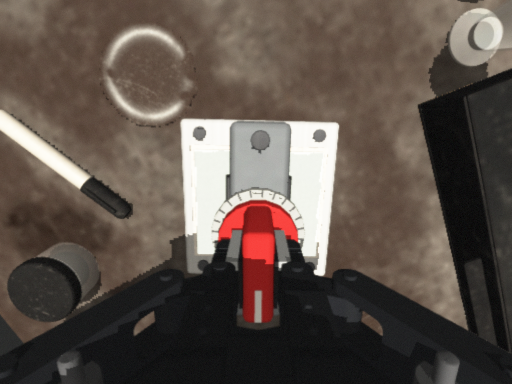

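The bar has followed the tool through about 1.38 rad, past the 1.12 maximum, and is still square between the pads. I'll release and back straight up.

Request:
jog_arm:
  moves:
    - [0,0,0,0,0,0]
    - [0,0,0,0,0,0]
    - [0,0,0,0,0,0]
    - [0,0,0,0,0,0]
    - [0,0,0,0,0,0]
    - [0,-10,0,0,0,0]
    - [0,-30,0,0,0,0]
    - [0,-40,0,0,0,0]
    - [0,-40,0,0,0,0]
    - [0,-30,0,0,0,0]
    - [0,0,0,0,0,0]
    - [0,0,0,0,0,0]
  grip: 85

```text
t: 9.45
tool_pos: [0.4879, 0.3596, 0.2439]
tool_rot: [-1.243, 1.149, -1.15]
contact_force: [1.1, -0.3, -0.5]
opening: 0.0851
```

```bash
python3 look.py w5
python3 - <<'E'
from h import *
print(ctrl.get_obs()['contact_force'])
i=cv2.imread('pics/w5.png');j=ctrl.get_image('top')[:,:,::-1][160:270,120:400]
cv2.imwrite('pics/w5c.png',np.vstack([cv2.resize(i,(512,384)),cv2.resize(j,(512,201))]))
E
```

```text
t 9.45 q [ 5.120e-01 -1.000e-03  1.646e+00  0.000e+00  1.493e+00  4.320e-01] pos [0.4879 0.3596 0.2439] zyaw 0.08 down [ 0.002  0.001 -1.   ]
[  0   0  60  39 664] [27.5 17.5] [0.2785 0.4943 0.11  ]
[ 237  162   42   52 1421] [257.6 183.1] [0.4878 0.3644 0.11  ]
[ 0.36847653  0.17337542 -0.86799125]
```

View pics/w5c.png

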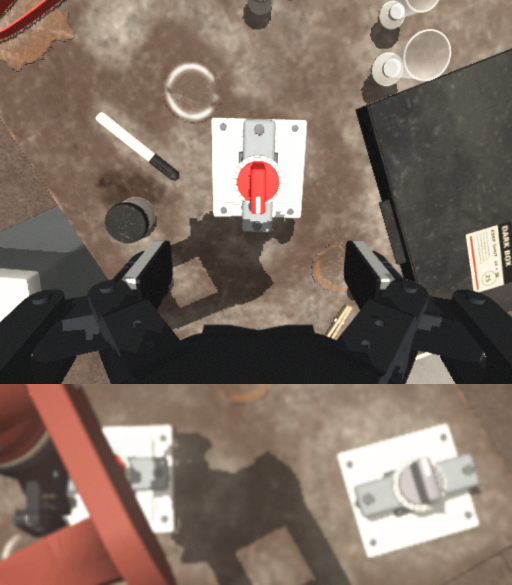

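The knob stayed where I turned it (bar upright at (258,190)), the grey knob looks unmoved, and the gripper is clear.

```bash
python3 -c "
from station import ctrl
print(ctrl.finish_job())"
```

```text
the job is handed in; nothing more can be done
None
```

I turned the red knob about 1.38 rad clockwise in one grasp. That is past the 1.12 rad that could be needed to tighten the screw and slip two clicks. I then opened the gripper, backed straight up about 15 cm and handed the job in at about 9.5 s.

- **Knob position:** the last picture shows the bar still where I turned it, with no visible spring-back.
- **Forces and grip:** the forces I read stayed around 7 N or less during the grasp and turn, and near zero after release. The bar stayed square between the pads.
- **Grey knob:** the arm never went near it, and it looks unmoved in the last top view.
- **Not measured directly:** no sensor or mark shows the screw angle or counts the clicks. That the screw is tight and slipped at least two clicks follows from the total turn.
- **Torque readings:** the vertical wrist torque read +0.20 N m partway through and -0.08 N m at the end. I took the end value as the ratchet pulling toward its next notch.

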